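Slide the tall paint crate home into its bench bay

ROBOT

A 6-joint arm with a two-finger parallel gripper is mounted at the origin on the work surface. World frame = base frame: x ahead of the robot, y to its left, z up, the work surface at z = 0. Lengths are in m, angles in rad, forces in N, time in s.
With the tool pointing down it reaches from about 0.225 to 0.875 m from the base axis. Payload 3.4 kg.
Tool frame: the origin (TCP) lies midway between the tips of the shut fingers; the grasp point (between the pads) lies 19 mm behind it (bot.pinch_z is the distance from the TCP to the grasp point, in m); y points along the fingers, x is the direction in which the jaws open and shut, and the axes are right-handed (so a half turn about y gives the same grasp; the last joint's range is limited). The gripper opens to 85 mm and grips with 20 to 120 N. Pads are 22 mm wide; open, the fingers measure 114 mm over their backs; the gripper's body (76 mm by 85 mm) begins 54 mm behind the grasp point. The pads swing forward as they close: fully open they stand 13 mm farther back than shut.
Start: joints at [-0.121, 0.276, 1.505, -0, 1.361, -0.121], TCP at [0.575, -0, 0.231] pointing down, gripper open.
Joint ranges: [-2.89, 2.89], [-0.75, 2.08], [0.22, 2.7], [-1.18, 4.32], [0.11, 2.71], [-2.7, 2.7]. Speed limits (rad/s): [2.57, 2.57, 3.14, 3.14, 3.14, 3.14].

INTERFACE

Orientations are given as [roll, pitch, yaw] about the fixed x, y, z axes, in that order (R = Rz(yaw) Ry(pitch) Rx(roll)).
In Python, from cell import bot, viewer, job gives the robot as it stands.
- The arm moves only by the tool move_arm, never from a script. Its argument "rows" is a list of rows, each a list of 7 numbers: the opening in per cent of the stroke, from 0 (shut) to 100 (fully open), then the shift along the tool's x, y, z in units of 30 mm (1.0 is 30 mm), then the turn, a rotation vector about the tool's x, y, z in units of 8 degrees (1.0 is 8 degrees). In form: [[hand, dx, dy, dz, ax, ay, az], ...]. A call has 1 to 20 rows; each row is the pose to reach, as a shift and turn from the pose commanded when the call began, along the tool's axes at that moment; what a row does not reach only later rows make up. A row lasts 1/8 s, in which the tool goes at most 62.5 mm and 10.7 degrees, less where a joint would pass 70% of its speed; a pose out of reach is approached as far as the arm can. A call with a gripper value outside its range is refused whole. The fingers move at their own pace and stop on an object; the grip force is fixed at half the most. Time passes only in rows, so rows that repeat a pose let the fingers close. It gives the time, the measured TCP pose, the force and the opening at its end, in the units of the state.
- bot.state(): the state, without advancing time (a new reading comes with each control period).
- viewer.snapshot(name): name is "scene" or "side" or "wrist"; returns the picture (384x512x3 uint8, red, green, blue); there is no depth.
- viewer.camera_info(name): a dict with "vertical_fov" (degrees; the focal length in pixels is half the picture's height over the tangent of half this angle, whatever the lens; pixels are square), "cx", "cy" (the principal point, pixels), "view" (4x4, takes a point from world to camera coordinates); the wrist camera has in their place "mount" (4x4, takes a point from camera to tool coordinates, whose origin is the TCP and whose axes are the tool frame's). Camera axes: x right, y up, looking along -z (the intrinsics and any distortion apply to the point x, -y, -z); pixel columns grow to the right and rows downward; lengths in m; the calibration is good to about 2 mm. A picture is of the moment at which its call begins: read the wrist's pose just before it. camera_info takes no time and is no camera call.
- job.hand_in(): hands the job in, once; it reports no verdict.
The state is a dict: "time": time; "q": joint angles; "qvel": joint speeds; "joint_torque": joint torques, N m; "ee_pos": TCP position; "ee_rot": TCP orientation; "ft_force": force on the tool from outside, world axes, zero at the start; "ft_torque": the same for the moment, N m; "width": finger opening in m.
Only numpy, scipy, OpenCV 4.12 (cv2) and the standard library are available. Lean on these libraries where they do the work, as an engineer would, in place of code of your own. Each camera call takes 0.05 s, during which the arm holds its last target. There are 200 camera calls.

TASK

Push the tall paint crate across the bench, first sideways until it stands in front of the bay made of wooden battens, then back between the side battens until its foot board is flush against the back batten. It is top-heavy: push only on the edges of the low, broad foot board so that it slides, never on the box or brushes above, and do not tip, pinch or lift it. Leave the paint bottle, the paint jar and the mug where they stand.

Things in the scene. Friction and masses are not known exactly. Their poses are not given: they have to be found in the camera images.
- crate: Loose top-heavy crate, 1.0 to 1.7 kg, 245 mm high. Foot: a wooden board 135 (its x) by 180 (its y) by 36 mm high, with a tall box on its rear half; 5 to 12 N slide it. Origin: centre of the board's underside; +x to the rear, z up; the centre of mass is 20 mm behind it (+x). Starts left or right of the bay's line, turned up to 15 degrees. Pushed from the front above 65 mm height it may tip.
- bay: Three battens, 30 mm high and wide, fixed to the bench. Origin: on the bench, middle of the back batten's front face; x points into the bay, away from the robot, y left. Side battens' inner faces at y = +-104 mm, from x = 0 to -60 mm, then flared to about y = +-120 at x = -100 mm. Turned up to 5 degrees. With the crate home, its origin is at x = -67.5 mm and its x along the bay's x.
- rear_left (a point): Rear left corner of the crate's foot board, at the crate's x = +67.5, y = +90 mm, 18 mm above the underside.
- rear_right (a point): Rear right corner of the crate's foot board, at the crate's x = +67.5, y = -90 mm, 18 mm above the underside.
- paint_box: Plywood box on the foot board, part of the crate, not to be touched: 80 (x) by 90 (y) by 150 mm, brushes above it to 245 mm over the bench. Origin: centre of its underside, 27.5 mm behind (+x) the crate's origin, 36 mm above the bench. Flush with the board's rear edge: the board sticks out 55 mm before it (-x) and 45 mm on either side.
- paint_bottle: Bystander: upright green paint bottle, 54 mm diameter, 130 mm high, origin at the centre of its underside. It stands on the other side of the bay's line from where the crate starts, about 180 to 220 mm from the middle of the bench.
- paint_jar: Bystander: blue paint jar with white lid, 68 mm diameter, 80 mm high, beside the bay; origin at the centre of its underside.
- water_mug: Bystander: white mug, 72 mm diameter, 85 mm high, beside the bay on the other side; origin at the centre of its underside.
There are look-alikes about, which are no part of the job. There is more than one size of the crate; the one meant has the size given above.

How it is judged:
By the outcome, as a careful person would: the job done as asked, in the order asked, and still so for the second after the job is handed in, with the robot touching nothing.
It also fails if it takes over 64 s, if anything falls off the work surface, if the arm or the gripper's body presses on something with over 40 N, if the wrist force passes 120 N, or if a joint passes its speed limit or range.

## Working session

There is one attempt and no reset: what is moved stays moved. The work goes in short steps, Python scripts to look and compute and a tool call to move; the robot and the scene stay as the last step left them, time stands still between calls to the robot, and variables do not carry over. Pictures are saved under pics/ and viewed, about 8 in all and at most 12, crops included, and the job is handed in when it is done.

Besides the shell and the picture viewer there is one more tool, called as name(argument=value, ...) on one line, values as JSON. move_arm: Moves the arm, as the interface text tells. Its arguments: {"type":"object","properties":{"rows":{"type":"array"}},"required":["rows"]}

```bash
mkdir -p pics; ls; python3 - <<'E'
from cell import bot, viewer, job
import cv2,numpy as np
s=bot.state(); print(s['time'],s['ee_pos'],s['ee_rot'],s['ft_force'],s['width'],bot.pinch_z)
for n in ("scene","side","wrist"):
    im=viewer.snapshot(n); cv2.imwrite(f'pics/{n}0.png',im[:,:,::-1]); print(n,{k:(np.round(v,4).tolist() if hasattr(v,'shape') or isinstance(v,(list,float)) else v) for k,v in viewer.camera_info(n).items()})
a=cv2.imread('pics/scene0.png');b=cv2.imread('pics/side0.png')
cv2.imwrite('pics/scene0b.png',cv2.resize(a,(800,600)));cv2.imwrite('pics/side0b.png',cv2.resize(b,(800,600)))
E
```

```text
pics
0.0 [5.74489312e-01 4.60474813e-05 2.30445953e-01] [-1.57058044e+00  1.77600806e-03  8.57454875e-06] [-0.59796958  0.10866284  0.08247587] 0.08532022258174127 0.0187
scene {'vertical_fov': 56.5785, 'cx': 251.0973, 'cy': 196.0316, 'view': [[-0.2476, 0.9688, -0.0124, 0.1373], [-0.5461, -0.129, 0.8277, 0.2284], [0.8003, 0.2117, 0.561, -1.3304], [0.0, 0.0, 0.0, 1.0]]}
side {'vertical_fov': 43.5786, 'cx': 260.0091, 'cy': 189.4096, 'view': [[-0.9898, -0.1425, 0.0075, 0.5233], [0.1015, -0.6659, 0.7391, -0.0997], [-0.1004, 0.7323, 0.6735, -1.1627], [0.0, 0.0, 0.0, 1.0]]}
wrist {'vertical_fov': 69.042, 'cx': 256.1512, 'cy': 188.8368, 'mount': [[1.0, 0.0002, 0.0004, 0.0003], [0.0003, 0.2726, -0.9621, -0.1415], [-0.0003, 0.9621, 0.2726, 0.0702], [0.0, 0.0, 0.0, 1.0]]}
```

View pics/scene0b.png

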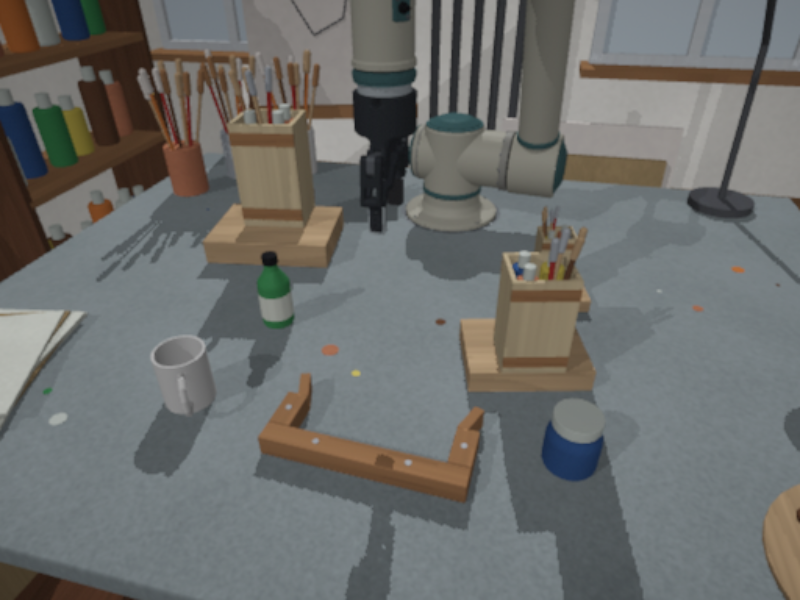

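View pics/side0b.png

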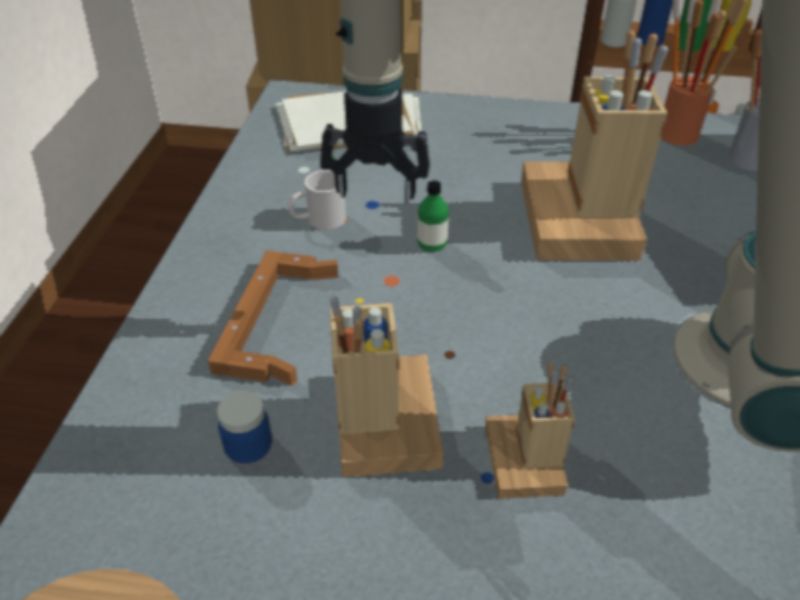

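Medium crate at scene (525,350) / side (390,410) in the 800x600 pictures. Look-alikes are a large one at scene (275,190) and a small one at scene (565,260). I'll measure all three foot boards.

```bash
cat > h.py <<'E'
import numpy as np, cv2
from cell import bot, viewer, job
from scipy.spatial.transform import Rotation as Rn
def cam(n, st=None):
    c=viewer.camera_info(n); f=192/np.tan(np.radians(c['vertical_fov'])/2)
    if n=='wrist':
        T=np.eye(4);T[:3,:3]=Rn.from_euler('xyz',st['ee_rot']).as_matrix();T[:3,3]=st['ee_pos']
        V=np.linalg.inv(T@np.array(c['mount']))
    else: V=np.array(c['view'])
    return f,c['cx'],c['cy'],V
def ray(n,uv,z,st=None):
    f,cx,cy,V=cam(n,st); W=np.linalg.inv(V)
    d=W[:3,:3]@np.array([(uv[0]-cx)/f,-(uv[1]-cy)/f,-1]); o=W[:3,3]
    return o+d*(z-o[2])/d[2]
def proj(n,p,st=None):
    f,cx,cy,V=cam(n,st); q=V[:3,:3]@np.array(p)+V[:3,3]
    return cx+f*q[0]/-q[2], cy-f*q[1]/-q[2]
def big(n,uv,z,st=None): return ray(n,(uv[0]*.64-.18,uv[1]*.64-.18),z,st)
E
python3 - <<'E'
from h import *
print({k for k in viewer.camera_info('scene')})
def show(t,n,l,z):
    P=[big(n,u,z)[:2] for u in l]
    print(t,n,np.round(P,3).tolist(),'edges',[round(float(np.linalg.norm(P[i+1]-P[i])),3) for i in range(len(P)-1)])
show('med top','scene',[(462,322),(468,370),(592,368)],.036)
show('med bot','scene',[(469,388),(591,388)],0)
show('med top','side',[(430,357),(441,454),(341,460)],.036)
show('big top','side',[(524,163),(539,243),(641,240)],.036)
show('big top','scene',[(208,243),(329,245),(343,209)],.036)
show('small top','side',[(487,419),(500,486),(566,486)],.025)
for n,l in (('scene',[(262,427),(466,480),(482,412),(308,377)]),('side',[(265,254),(212,362),(296,370),(337,263)])): show('bay outer',n,l,.03)
show('bottle base','scene',[(277,322)],0);show('bottle base','side',[(433,245)],0)
show('jar top','scene',[(578,418)],.08);show('jar top','side',[(241,412)],.08)
show('mug top','scene',[(181,355)],.085);show('mug top','side',[(323,187)],.085)
for n in ('scene','side'):
    im=cv2.imread(f'pics/{n}0.png'); s=im[150:330,160:390] if n=='scene' else im[140:320,120:350]
    cv2.imwrite(f'pics/{n}0c.png',cv2.resize(s,None,fx=3.4,fy=3.33,interpolation=cv2.INTER_CUBIC))
E
```

```text
{'view', 'cy', 'vertical_fov', 'cx'}
med top scene [[0.494, 0.1], [0.609, 0.126], [0.563, 0.297]] edges [0.117, 0.177]
med bot scene [[0.606, 0.129], [0.565, 0.302]] edges [0.178]
med top side [[0.48, 0.099], [0.445, 0.269], [0.572, 0.298]] edges [0.174, 0.131]
big top side [[0.356, -0.458], [0.323, -0.201], [0.144, -0.237]] edges [0.259, 0.182]
big top scene [[0.341, -0.441], [0.293, -0.198], [0.122, -0.226]] edges [0.247, 0.174]
small top side [[0.388, 0.193], [0.365, 0.299], [0.281, 0.287]] edges [0.109, 0.085]
bay outer scene [[0.775, -0.117], [0.796, 0.15], [0.682, 0.155], [0.67, -0.095]] edges [0.267, 0.114, 0.25]
bay outer side [[0.792, -0.106], [0.798, 0.151], [0.671, 0.148], [0.664, -0.101]] edges [0.257, 0.127, 0.249]
bottle base scene [[0.518, -0.215]] edges []
bottle base side [[0.511, -0.212]] edges []
jar top scene [[0.716, 0.267]] edges []
jar top side [[0.708, 0.274]] edges []
mug top scene [[0.726, -0.251]] edges []
mug top side [[0.717, -0.242]] edges []
```

View pics/scene0c.png

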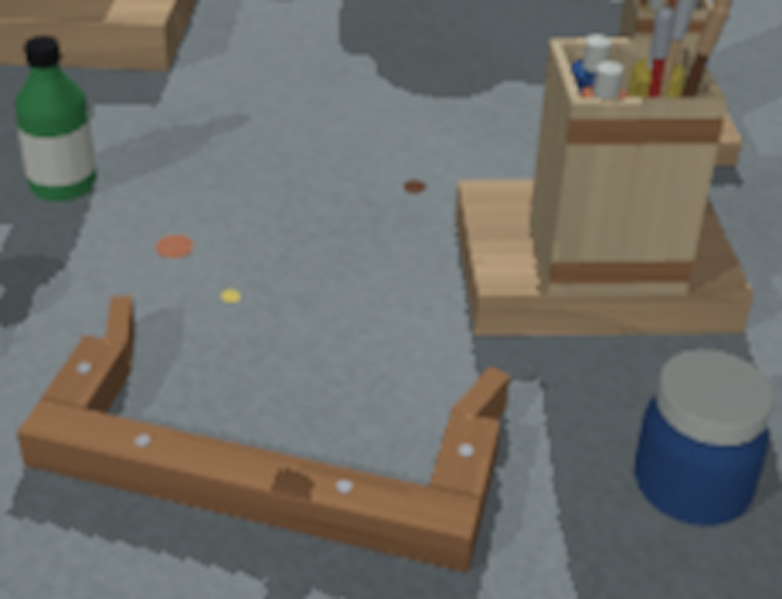

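View pics/side0c.png

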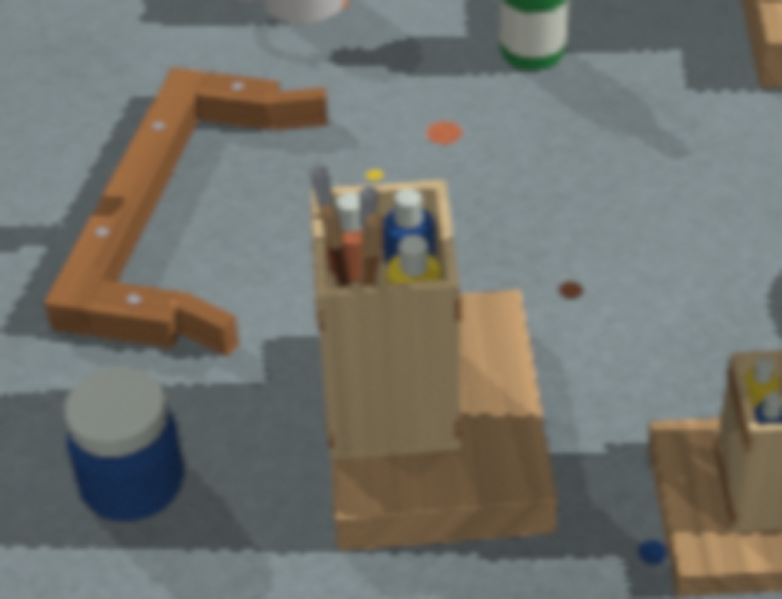

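```bash
python3 - <<'E'
from h import *
from scipy.optimize import least_squares
S=lambda u:(160+(u[0]+.5)/3.4-.5,150+(u[1]+.5)/3.33-.5)
D=lambda u:(120+(u[0]+.5)/3.4-.5,140+(u[1]+.5)/3.33-.5)
pts={'innerL':((432,482),(101,283),.03),'innerR':((93,408),(197,94),.03),'outR':((25,428),(170,70),.03),'outL':((468,540),(48,301),.03),'tipL_out':((508,377),(238,318),.03),'tipR_out':((112,298),(325,89),.03),
'screwL':((466,450),(134,299),.03),'screwR':((84,368),(237,86),.03),'screw1':((142,440),(158,125),.03),'screw2':((344,486),(101,231),.03),
'dot yellow':((231,296),(374,175),0),'dot red':((174,246),(445,132),0),'dot brown':((414,186),(571,290),0),
'crate FR':((459,182),(521,291),.036),'crate RR(scene)':((475,303),None,.036),'crate RL':((750,293),(334,517),.036),'RLbot':((745,331),(339,548),0),'FL':(None,(555,505),.036),'box R R top':((548,38),None,.186),'jar':((714,395),(115,405),.08)}
for k,(a,b,z) in pts.items():
    A=ray('scene',S(a),z) if a else None;B=ray('side',D(b),z) if b else None
    t=''
    if a and b:
        r=least_squares(lambda p:np.r_[np.subtract(proj('scene',p),S(a)),np.subtract(proj('side',p),D(b))],(A+B)/2)
        t=np.round(r.x,4),round(r.cost,2)
    print(k,None if A is None else np.round(A[:2],4),None if B is None else np.round(B[:2],4),t)
E
```

```text
innerL [0.772 0.125] [0.7735 0.1257] (array([0.773 , 0.1254, 0.0307]), np.float64(0.08))
innerR [ 0.7636 -0.0796] [ 0.7638 -0.0864] (array([ 0.7633, -0.0806,  0.0314]), np.float64(0.96))
outR [ 0.788  -0.1119] [ 0.7932 -0.1128] (array([ 0.7915, -0.1094,  0.0338]), np.float64(0.05))
outL [0.8065 0.1499] [0.8038 0.1477] (array([0.8048, 0.149 , 0.0289]), np.float64(0.55))
tipL_out [0.6795 0.1559] [0.6717 0.1439] (array([0.6738, 0.1517, 0.0296]), np.float64(8.43))
tipR_out [ 0.6665 -0.1069] [ 0.6658 -0.1078] (array([ 0.6659, -0.1073,  0.0298]), np.float64(0.03))
screwL [0.7442 0.1397] [0.7464 0.1371] (array([0.7458, 0.1396, 0.032 ]), np.float64(0.05))
screwR [ 0.733  -0.0984] [ 0.7353 -0.101 ] (array([ 0.7345, -0.0977,  0.032 ]), np.float64(0.04))
screw1 [ 0.7807 -0.0421] [ 0.7832 -0.045 ] (array([ 0.7822, -0.0416,  0.0322]), np.float64(0.06))
screw2 [0.7863 0.0784] [0.7897 0.0754] (array([0.7884, 0.0787, 0.0328]), np.float64(0.03))
dot yellow [ 0.6134 -0.0427] [ 0.6155 -0.045 ] (array([ 0.6152, -0.0422,  0.002 ]), np.float64(0.03))
dot red [ 0.5686 -0.1009] [ 0.5696 -0.104 ] (array([ 0.5695, -0.1009,  0.0015]), np.float64(0.11))
dot brown [0.4511 0.0576] [0.453  0.0555] (array([0.453 , 0.0576, 0.0017]), np.float64(0.02))
crate FR [0.4881 0.0968] [0.485  0.0955] (array([0.4854, 0.0958, 0.035 ]), np.float64(0.17))
crate RR(scene) [0.6224 0.1275] None 
crate RL [0.5706 0.2998] [0.5724 0.2995] (array([0.5721, 0.2998, 0.0369]), np.float64(0.03))
RLbot [0.5675 0.3033] [0.5717 0.2972] (array([0.5714, 0.3014, 0.0045]), np.float64(0.39))
FL None [0.4426 0.2712] 
box R R top [0.5256 0.1511] None 
jar [0.7187 0.2673] [0.7111 0.2684] (array([0.7133, 0.2672, 0.076 ]), np.float64(0.62))
```

Chosen: the medium crate, whose board measured 177 x 131 mm (the look-alikes measured 250 x 178 and 109 x 85 mm). The close crop confirms it. It stands at about (0.529, 0.198), yaw 13.9°. The bay is at about (0.768, 0.022), yaw −2.7°.

Plan: push sideways with the half-open fingers as a two-point bar on the left board edge, tilted away from the box.

```bash
cat >> h.py <<'E'
def Rt(yaw,tilt): # yaw deg about world z from start attitude, tilt about tool x
    return Rn.from_euler('z',yaw,degrees=True)*Rn.from_euler('x',-90,degrees=True)*Rn.from_euler('x',tilt,degrees=True)
def rel(p0,r0,p1,r1):
    return np.round(np.r_[r0.inv().apply(np.subtract(p1,p0))/.03,np.degrees((r0.inv()*r1).as_rotvec())/8],2).tolist()
E
python3 - <<'E'
from h import *
s=bot.state();p0=s['ee_pos'];r0=Rt(0,0);r1=Rt(-2.7,-8)
for p in [(.5745,0,.31),(.522,.37,.31),(.522,.37,.012)]: print(rel(p0,r0,p,r1))
E
```

```text
[-0.0, -2.65, -0.0, -1.0, 0.34, 0.02]
[-1.75, -2.65, 12.33, -1.0, 0.34, 0.02]
[-1.75, 7.29, 12.33, -1.0, 0.34, 0.02]
```

move_arm(rows=[[70,0,-2,0,0,0,0],[70,0,-2.65,0,0,0,0],[70,-0.4,-2.65,2,0,0,0],[70,-0.7,-2.65,4,0,0,0],[70,-1,-2.65,6,0,0,0],[70,-1.3,-2.65,8,0,0,0],[70,-1.5,-2.65,10,0,0.1,0],[70,-1.75,-2.65,12.33,-0.5,0.34,0],[70,-1.75,-2.65,12.33,-1,0.34,0.02],[70,-1.75,-1,12.33,-1,0.34,0.02],[70,-1.75,1,12.33,-1,0.34,0.02],[70,-1.75,3,12.33,-1,0.34,0.02],[70,-1.75,5,12.33,-1,0.34,0.02],[70,-1.75,6.3,12.33,-1,0.34,0.02],[70,-1.75,7,12.33,-1,0.34,0.02],[70,-1.75,7.29,12.33,-1,0.34,0.02],[70,-1.75,7.29,12.33,-1,0.34,0.02]])

```text
time: 2.28
ee_pos: [0.5225, 0.3699, 0.0124]
ee_rot: [-1.711, -0.0, -0.047]
ft_force: [0.1, 1.2, 0.3]
width: 0.0595
```

```bash
python3 - <<'E'
from h import *
im=viewer.snapshot('side');cv2.imwrite('pics/side1.png',im[100:340,120:420,::-1].repeat(2,0).repeat(2,1))
p0=[.522,.37,.012];r0=Rt(-2.7,-8)
for y in (.30,.14): print(rel(p0,r0,(.522,y,.012),r0))
E
```

```text
[0.11, 0.32, -2.31, 0.0, 0.0, 0.0]
[0.36, 1.07, -7.58, 0.0, 0.0, 0.0]
```

View pics/side1.png

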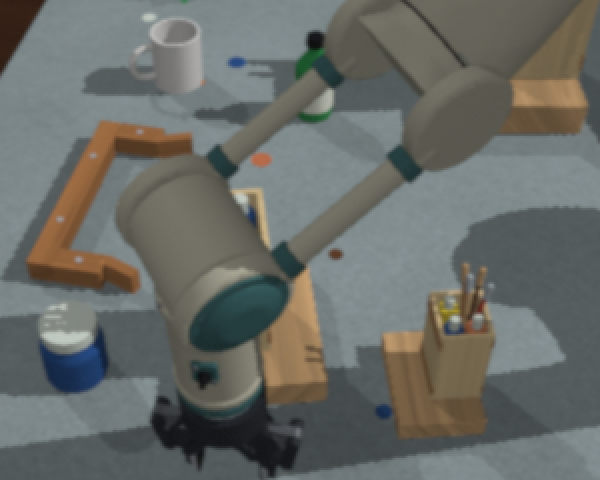

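The picture shows the gripper down beside the crate's left edge, at about (220,430). The path is clear and no contact yet. Starting the sideways push.

move_arm(rows=[[70,0.05,0.14,-1,0,0,0],[70,0.09,0.27,-1.9,0,0,0],[70,0.1,0.3,-2.1,0,0,0],[70,0.11,0.32,-2.3,0,0,0],[70,0.12,0.35,-2.48,0,0,0],[70,0.13,0.37,-2.65,0,0,0],[70,0.13,0.4,-2.82,0,0,0],[70,0.14,0.42,-3,0,0,0],[70,0.15,0.45,-3.17,0,0,0],[70,0.16,0.47,-3.34,0,0,0],[70,0.17,0.49,-3.5,0,0,0],[70,0.17,0.52,-3.67,0,0,0],[70,0.18,0.54,-3.84,0,0,0],[70,0.19,0.56,-4,0,0,0]])

```text
time: 4.08
ee_pos: [0.5253, 0.252, 0.0141]
ee_rot: [-1.704, -0.007, -0.047]
ft_force: [2.2, 6.0, -1.6]
width: 0.0595
```

```bash
python3 - <<'E'
from h import *
s=bot.state(); print(np.round(s['ft_force'],1),np.round(s['ft_torque'],2))
a=viewer.snapshot('scene')[130:330,150:400]; cv2.imwrite('pics/scene2.png',cv2.resize(a[:,:,::-1],None,fx=3,fy=3,interpolation=cv2.INTER_CUBIC))
E
```

```text
[ 2.2  6.  -1.6] [ 1.1  -0.22  0.26]
```

View pics/scene2.png

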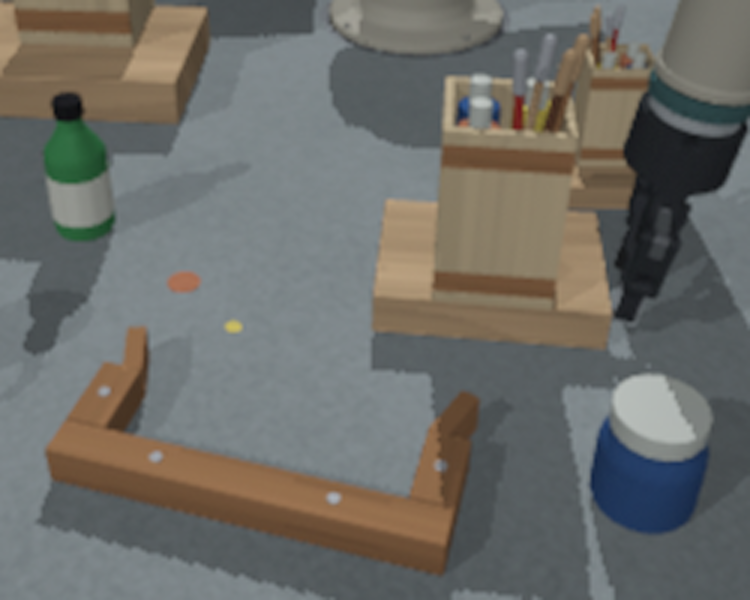

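Crate slides and squares up; rear top edge now at crop (374,308)–(610,314), with the hand clear of the box. Continuing.

move_arm(rows=[[70,0.01,0.02,-0.16,0,0,0],[70,0.02,0.05,-0.33,0,0,0],[70,0.02,0.07,-0.5,0,0,0],[70,0.03,0.09,-0.66,0,0,0],[70,0.04,0.12,-0.83,0,0,0],[70,0.05,0.14,-1,0,0,0],[70,0.06,0.16,-1.16,0,0,0],[70,0.06,0.19,-1.33,0,0,0],[70,0.07,0.21,-1.5,0,0,0],[70,0.08,0.23,-1.66,0,0,0],[70,0.09,0.26,-1.83,0,0,0],[70,0.1,0.28,-2,0,0,0],[70,0.1,0.3,-2.16,0,0,0],[70,0.11,0.33,-2.33,0,0,0],[70,0.12,0.35,-2.5,0,0,0],[70,0.13,0.37,-2.66,0,0,0],[70,0.14,0.4,-2.83,0,0,0],[70,0.14,0.42,-3,0,0,0],[70,0.14,0.42,-3,0,0,0]])

```text
time: 6.5
ee_pos: [0.5241, 0.1595, 0.014]
ee_rot: [-1.707, -0.004, -0.049]
ft_force: [0.4, 4.5, 2.3]
width: 0.0595
```

```bash
python3 - <<'E'
from h import *
s=bot.state(); print(np.round(s['ft_force'],1),np.round(s['ft_torque'],2))
a=viewer.snapshot('scene'); cv2.imwrite('pics/s3_full.png',a[:,:,::-1]); b=viewer.snapshot('side'); cv2.imwrite('pics/d3_full.png',b[:,:,::-1])
A=a[150:330,150:350];B=b[120:320,120:320]
r=lambda x,w,h:cv2.resize(x[:,:,::-1],(w,h),interpolation=cv2.INTER_CUBIC)
cv2.imwrite('pics/v3.png',np.hstack([r(A,400,360),r(B,400,400)[:360]]))
E
```

```text
[0.4 4.5 2.3] [ 0.79 -0.11 -0.07]
```

View pics/v3.png

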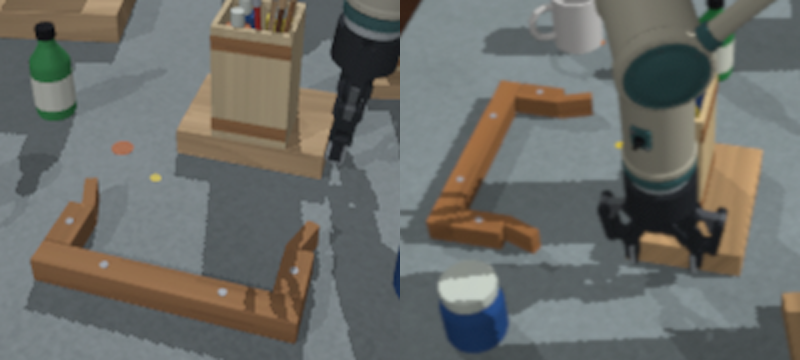

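```bash
python3 - <<'E'
from h import *
S=lambda u:(150+(u[0]+.5)/2-.5,150+(u[1]+.5)/2-.5)
for l,z in (([(178,138),(326,157)],.036),([(180,154),(322,175)],0)):
    R,L=[ray('scene',S(u),z)[:2] for u in l]
    d=L-R; yaw=np.degrees(np.arctan2(-d[0],d[1])); c=(L+R)/2-.0675*np.array([np.cos(np.radians(yaw)),np.sin(np.radians(yaw))])
    n=np.array([np.sin(np.radians(2.7)),np.cos(np.radians(2.7))])
    print(R,L,np.linalg.norm(d),yaw,c,'bay y',(c-[.768,.022])@n)
E
```

```text
[ 0.57786027 -0.0240213 ] [0.57257925 0.1513688 ] 0.1754695783594753 1.724660148947272 [0.50775034 0.06164224] bay y 0.027338793888327172
[ 0.56395732 -0.02661354] [0.56263536 0.14858353] 0.17520205287088395 0.43231896468640596 [0.49579826 0.06047568] bay y 0.025610512940929985
```

Crate centre is about (0.505, 0.061) and 26 mm left of the bay's line. Pushing 26 mm more, then backing off and rising.

move_arm(rows=[[70,0.01,0.02,-0.17,0,0,0],[70,0.02,0.05,-0.34,0,0,0],[70,0.02,0.07,-0.51,0,0,0],[70,0.03,0.1,-0.68,0,0,0],[70,0.04,0.12,-0.85,0,0,0],[70,0.04,0.12,-0.86,0,0,0],[70,0.03,0.05,-0.4,0,0,0],[70,0,-0.05,0.3,0,0,0],[70,0,-0.11,0.8,0,0,0],[70,0,-1,0.7,0,0,0],[70,0,-2.5,0.5,0,0,0],[70,0,-4.3,0.2,0,0,0],[70,0,-6.1,0,0,0,0],[70,0,-8,-0.2,0,0,0],[70,0,-9.3,-0.4,0,0,0],[70,0,-9.8,-0.5,0,0,0],[70,0,-9.8,-0.5,0,0,0]])

```text
time: 8.72
ee_pos: [0.5234, 0.1841, 0.3059]
ee_rot: [-1.71, -0.001, -0.047]
ft_force: [-0.1, 1.0, -0.2]
width: 0.0598
```

```bash
python3 - <<'E'
from h import *
s=bot.state(); print(s['time'],s['ee_pos'],s['ee_rot'])
a=viewer.snapshot('scene'); b=viewer.snapshot('side'); cv2.imwrite('pics/s4.png',a[:,:,::-1]);cv2.imwrite('pics/d4.png',b[:,:,::-1])
r=lambda x:cv2.resize(x[:,:,::-1],(400,360),interpolation=cv2.INTER_CUBIC)
A=a[170:300,150:310];B=b[120:290,180:380]
cv2.imwrite('pics/v4.png',np.vstack([np.hstack([cv2.resize(A[:,:,::-1],(480,390),interpolation=cv2.INTER_CUBIC),np.zeros((390,280,3),np.uint8)])[:, :480], ]))
cv2.imwrite('pics/v4.png',np.hstack([cv2.copyMakeBorder(cv2.resize(A[:,:,::-1],(400,325),interpolation=cv2.INTER_CUBIC),0,15,0,0,cv2.BORDER_CONSTANT),cv2.resize(B[:,:,::-1],(400,340),interpolation=cv2.INTER_CUBIC)]))
r0=Rn.from_euler('xyz',s['ee_rot']);p0=s['ee_pos']
for p in [(.39,.15,.31),(.39,.035,.31),(.39,.035,.012)]: print(rel(p0,Rt(-2.7,-8),p,Rt(87.3,-8)))
E
```

```text
8.725 [0.52339683 0.18412131 0.30586164] [-1.71033031e+00 -9.27359285e-04 -4.70525962e-02]
[-4.39, 0.05, -1.35, -0.0, -11.14, -1.57]
[-4.21, 0.58, -5.14, -0.0, -11.14, -1.57]
[-4.21, 10.42, -3.76, -0.0, -11.14, -1.57]
```

View pics/v4.png

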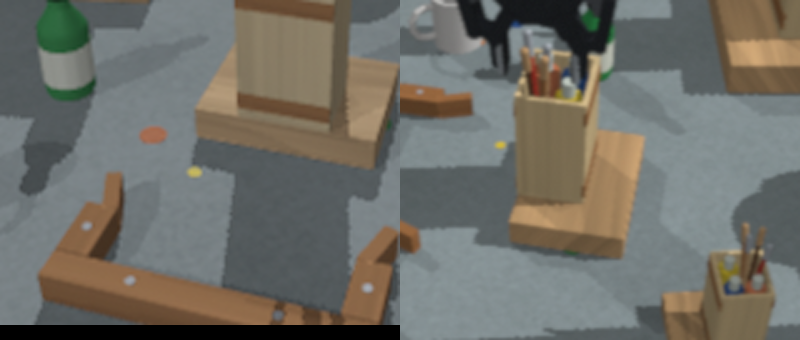

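```bash
cat >> h.py <<'E'
B0=np.array([.768,.022]); bx=np.array([np.cos(np.radians(-2.7)),np.sin(np.radians(-2.7))]); by=np.array([-bx[1],bx[0]])
def inbay(p): return np.round([(p-B0)@bx,(p-B0)@by],4)
E
python3 - <<'E'
from h import *
S=lambda u:(150+(u[0]+.5)/2.5-.5,170+(u[1]+.5)/2.5-.5)
D=lambda u:(180+(u[0]+.5)/2-.5,120+(u[1]+.5)/2-.5)
ang=lambda d:np.degrees(np.arctan2(-d[0],d[1]))
RRt,RLt=[ray('scene',S(u),.036)[:2] for u in [(197,109),(379,138)]]
RRb,RLb=[ray('scene',S(u),0)[:2] for u in [(198,131),(373,164)]]
rl,fl,fr=[ray('side',D(u),.036)[:2] for u in [(112,229),(225,238),(244,138)]]
print('scene',RRt,RLt,ang(RLt-RRt),RRb,RLb,ang(RLb-RRb))
print('side',rl,fl,fr,'lens',np.linalg.norm(rl-fl),np.linalg.norm(fl-fr),'yaw',ang(fl-fr),ang(rl-fl)+90)
c1=(RRt+RLt)/2-.0675*bx; c2=(rl+fr)/2
print(c1,c2,inbay(c1),inbay(c2))
E
```

```text
scene [ 0.5628086 -0.0543695] [0.56647649 0.12418933] -1.1767832521074493 [ 0.55246634 -0.05834741] [0.56212683 0.12024018] -3.0963307028590834
side [0.56631911 0.13065854] [0.43703561 0.12505702] [ 0.42902036 -0.04694611] lens 0.12940479847679565 0.172189790523778 yaw -2.668020225534884 2.4809235935528733
[0.49721748 0.0380896 ] [0.49766974 0.04185621] [-0.2712  0.0033] [-0.271   0.0071]
```

```bash
python3 - <<'E'
from h import *
p0=[.5234,.1835,.3065]
for z,x,y in [(.31,.39,.15),(.31,-.385,.003),(.10,-.385,.003),(.012,-.385,.003)]:
    p=(x,y) if x>0 else B0+x*bx+y*by
    print(np.round(p,3),rel(p0,Rt(-2.7,-8),(*p,z),Rt(87.3,-8)))
q0=B0-.385*bx+.003*by
for x in (-.35,-.25,-.15,-.135): print(x,rel((*q0,.012),Rt(87.3,-8),(*(B0+x*bx+.003*by),.012),Rt(87.3,-8)))
E
```

```text
[0.39 0.15] [-4.39, 0.07, -1.33, -0.0, -11.14, -1.57]
[0.384 0.043] [-4.44, 0.57, -4.86, -0.0, -11.14, -1.57]
[0.384 0.043] [-4.44, 7.5, -3.89, -0.0, -11.14, -1.57]
[0.384 0.043] [-4.44, 10.4, -3.48, -0.0, -11.14, -1.57]
-0.35 [-0.0, 0.16, -1.16, 0.0, 0.0, 0.0]
-0.25 [-0.0, 0.63, -4.46, 0.0, 0.0, 0.0]
-0.15 [-0.0, 1.09, -7.76, 0.0, 0.0, 0.0]
-0.135 [-0.0, 1.16, -8.25, 0.0, 0.0, 0.0]
```

move_arm(rows=[[70,-1.5,0,-0.4,0,-1.2,-0.17],[70,-3,0,-0.9,0,-2.4,-0.34],[70,-4.4,0.1,-1.4,0,-3.6,-0.51],[70,-4.44,0.2,-2.4,0,-4.8,-0.68],[70,-4.44,0.3,-3.4,0,-6,-0.85],[70,-4.44,0.5,-4.4,0,-7.2,-1.01],[70,-4.44,0.57,-4.86,0,-8.4,-1.18],[70,-4.44,0.57,-4.86,0,-9.6,-1.35],[70,-4.44,0.57,-4.86,0,-10.8,-1.52],[70,-4.44,0.57,-4.86,0,-11.14,-1.57],[70,-4.44,2.3,-4.62,0,-11.14,-1.57],[70,-4.44,4.1,-4.37,0,-11.14,-1.57],[70,-4.44,5.9,-4.11,0,-11.14,-1.57],[70,-4.44,7.5,-3.89,0,-11.14,-1.57],[70,-4.44,9,-3.68,0,-11.14,-1.57],[70,-4.44,9.9,-3.55,0,-11.14,-1.57],[70,-4.44,10.4,-3.48,0,-11.14,-1.57],[70,-4.44,10.4,-3.48,0,-11.14,-1.57]])

```text
time: 11.08
ee_pos: [0.3806, 0.0435, 0.0093]
ee_rot: [-1.704, -0.001, 1.523]
ft_force: [0.2, -0.7, 0.7]
width: 0.0594
```

Hand is down in front, no contact. Pushing forward.

move_arm(rows=[[70,0,0.08,-0.6,0,0,0],[70,0,0.14,-1,0,0,0],[70,0,0.16,-1.16,0,0,0],[70,0,0.19,-1.33,0,0,0],[70,0,0.21,-1.5,0,0,0],[70,0,0.24,-1.7,0,0,0],[70,0,0.27,-1.9,0,0,0],[70,0,0.3,-2.1,0,0,0],[70,0,0.32,-2.3,0,0,0],[70,0,0.35,-2.5,0,0,0],[70,0,0.38,-2.7,0,0,0],[70,0,0.41,-2.9,0,0,0],[70,0,0.44,-3.1,0,0,0],[70,0,0.46,-3.3,0,0,0],[70,0,0.49,-3.5,0,0,0],[70,0,0.52,-3.7,0,0,0],[70,0,0.55,-3.9,0,0,0],[70,0,0.58,-4.1,0,0,0],[70,0,0.6,-4.3,0,0,0],[70,0,0.63,-4.5,0,0,0]])

```text
time: 13.58
ee_pos: [0.514, 0.0373, 0.01]
ee_rot: [-1.7, -0.001, 1.524]
ft_force: [-7.5, 0.7, 3.3]
width: 0.0599
```

```bash
python3 - <<'E'
from h import *
s=bot.state(); print(s['time'],s['ee_pos'],np.round(s['ft_force'],1),inbay(s['ee_pos'][:2]))
a=viewer.snapshot('scene'); cv2.imwrite('pics/s5.png',a[:,:,::-1])
cv2.imwrite('pics/v5.png',cv2.resize(a[140:330,150:370,::-1],None,fx=3,fy=3,interpolation=cv2.INTER_CUBIC))
E
```

```text
13.575 [0.5139585  0.03734886 0.00998572] [-7.5  0.7  3.3] [-0.2545  0.0034]
```

View pics/v5.png

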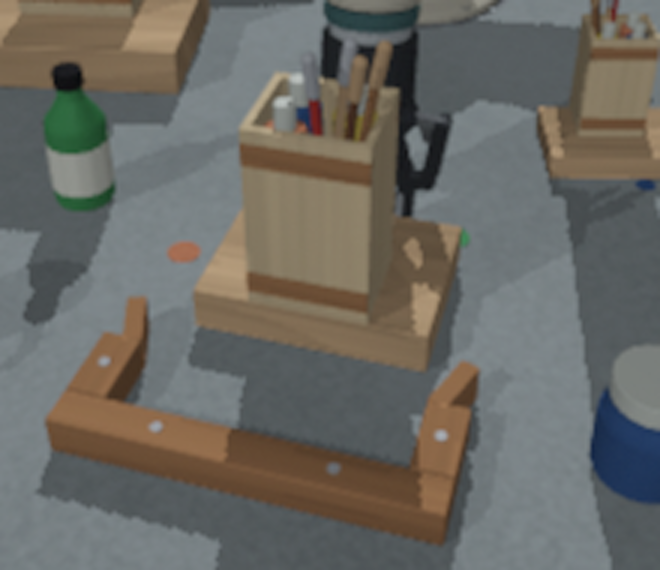

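```bash
python3 - <<'E'
from h import *
S=lambda u:(150+(u[0]+.5)/3-.5,140+(u[1]+.5)/3-.5)
for l,z in (([(197,293),(431,333)],.036),([(197,326),(428,368)],0)):
    R,L=[ray('scene',S(u),z)[:2] for u in l]; d=L-R
    print(R,L,np.linalg.norm(d),'yaw',np.degrees(np.arctan2(-d[0],d[1])),'bay',inbay(R),inbay(L))
E
```

```text
[ 0.65517672 -0.05635242] [0.65732169 0.11949714] 0.1758626381295753 yaw -0.6988445171874587 bay [-0.109  -0.0836] [-0.1151  0.0922]
[ 0.65264725 -0.05983503] [0.65567834 0.1190003 ] 0.17886101228049947 yaw -0.9710189457407709 bay [-0.1114 -0.0872] [-0.1168  0.0916]
```

Crate is about 3 mm off the bay's line and nearly square. Pushing on into the bay.

move_arm(rows=[[70,0,0.03,-0.2,0,0,0],[70,0,0.06,-0.4,0,0,0],[70,0,0.08,-0.6,0,0,0],[70,0,0.11,-0.8,0,0,0],[70,0,0.14,-1,0,0,0],[70,0,0.17,-1.2,0,0,0],[70,0,0.2,-1.4,0,0,0],[70,0,0.22,-1.6,0,0,0],[70,0,0.25,-1.8,0,0,0],[70,0,0.28,-2,0,0,0],[70,0,0.31,-2.2,0,0,0],[70,0,0.34,-2.4,0,0,0],[70,0,0.36,-2.6,0,0,0],[70,0,0.39,-2.8,0,0,0],[70,0,0.41,-2.93,0,0,0],[70,0,0.43,-3.06,0,0,0],[70,0,0.45,-3.19,0,0,0],[70,0,0.46,-3.3,0,0,0]])

```text
time: 15.88
ee_pos: [0.6143, 0.0326, 0.0101]
ee_rot: [-1.701, -0.0, 1.524]
ft_force: [-6.7, 0.2, -0.1]
width: 0.0601
```

move_arm(rows=[[70,0,0.01,-0.07,0,0,0],[70,0,0.02,-0.14,0,0,0],[70,0,0.03,-0.2,0,0,0],[70,0,0.04,-0.26,0,0,0],[70,0,0.04,-0.3,0,0,0]])

```text
time: 16.5
ee_pos: [0.6233, 0.0321, 0.0101]
ee_rot: [-1.701, -0.001, 1.524]
ft_force: [-6.4, 1.0, -0.0]
width: 0.06
```

move_arm(rows=[[70,0,0.01,-0.06,0,0,0],[70,0,0.02,-0.12,0,0,0],[70,0,0.02,-0.16,0,0,0]])

```text
time: 16.88
ee_pos: [0.6259, 0.0321, 0.01]
ee_rot: [-1.696, -0.001, 1.524]
ft_force: [-12.1, 1.3, 5.9]
width: 0.0598
```

move_arm(rows=[[70,0,0.01,-0.05,0,0,0],[70,0,0.01,-0.1,0,0,0],[70,0,0.01,-0.1,0,0,0]])

```text
time: 17.25
ee_pos: [0.6259, 0.0321, 0.0099]
ee_rot: [-1.69, -0.0, 1.524]
ft_force: [-17.7, -0.6, 10.9]
width: 0.0599
```

```bash
python3 - <<'E'
from h import *
s=bot.state(); print(s['time'],s['ee_pos'],np.round(s['ft_force'],1),np.round(s['ft_torque'],2),inbay(s['ee_pos'][:2]))
a=viewer.snapshot('scene'); b=viewer.snapshot('side')
cv2.imwrite('pics/v6.png',np.hstack([cv2.resize(x[:,:,::-1],(400,400),interpolation=cv2.INTER_CUBIC) for x in (a[210:310,170:320][:, :],b[130:260,120:300])]))
E
```

```text
17.25 [0.62589423 0.03206882 0.00993059] [-17.7  -0.6  10.9] [ 0.02  2.54 -0.05] [-0.1424  0.0034]
```

View pics/v6.png

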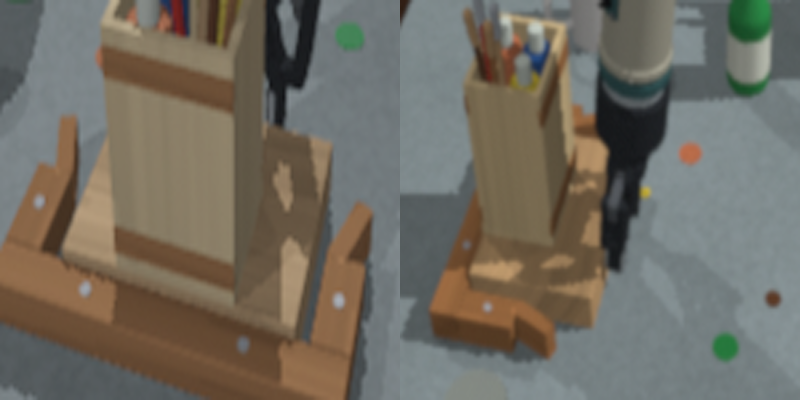

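TCP stopped at bay x = −0.142, as predicted for flush, while force rose to 18 N with near-zero yaw moment. The pictures show the rear edge on the back batten. Retreating.

move_arm(rows=[[70,0,-0.01,0.1,0,0,0],[70,0,-0.04,0.3,0,0,0],[70,0,-0.1,0.8,0,0,0],[70,0,-0.25,1.8,0,0,0],[70,0,-0.4,3,0,0,0],[70,0,-1.5,3.2,0,0,0],[70,0,-3.3,3.1,0,0,0],[70,0,-5,3,0,0,0],[70,0,-5,3,0,0,0]])

```text
time: 18.48
ee_pos: [0.5296, 0.0363, 0.1531]
ee_rot: [-1.723, -0.0, 1.523]
ft_force: [-0.5, -0.4, -0.7]
width: 0.0599
```

```bash
python3 - <<'E'
from h import *
s=bot.state(); print(s['time'],s['ee_pos'],np.round(s['ft_force'],1))
a=viewer.snapshot('scene'); b=viewer.snapshot('side')
cv2.imwrite('pics/v7.png',np.hstack([cv2.resize(x[:,:,::-1],(400,480),interpolation=cv2.INTER_CUBIC) for x in (a[190:310,100:200+0],)]+[cv2.resize(b[130:250,180:280,::-1],(400,480),interpolation=cv2.INTER_CUBIC)]))
cv2.imwrite('pics/v7.png',np.vstack([cv2.resize(a[210:310,160:360,::-1],(600,300),interpolation=cv2.INTER_CUBIC),cv2.resize(b[140:240,120:320,::-1],(600,300),interpolation=cv2.INTER_CUBIC)]))
def cen(im,n,lo,hi,t):
    m=cv2.inRange(cv2.cvtColor(im,cv2.COLOR_RGB2HSV),lo,hi); k,_,st,c=cv2.connectedComponentsWithStats(m)
    o=np.argsort(-st[1:,4])[:3]+1; print(t,n,[(c[i].round(1).tolist(),int(st[i,4])) for i in o])
for n,new in (('scene',a),('side',b)):
    old=cv2.imread(f'pics/{n}0.png')[:,:,::-1].copy()
    for t,im in(('old',old),('new',new)):
        cen(im,n+' green',(50,100,30),(75,255,255),t); cen(im,n+' blue',(105,120,30),(125,255,255),t)
    d=np.abs(old.astype(int)-new).max(2); 
    for nm,c in (('mug',(.722,-.247,.04)),('bottle',(.514,-.213,.06)),('jar',(.713,.267,.04))):
        u,v=map(int,proj(n,c)); print(nm,n,'median diff',np.median(d[v-15:v+15,u-12:u+12]))
E
```

```text
18.475 [0.52955512 0.03634677 0.15307859] [-0.5 -0.4 -0.7]
old scene green [([35.3, 86.9], 645), ([174.2, 180.6], 338), ([59.6, 10.2], 230)]
old scene blue [([364.2, 291.7], 858), ([14.2, 89.1], 725), ([45.0, 11.8], 418)]
new scene green [([35.3, 87.0], 648), ([174.2, 180.6], 338), ([59.6, 10.3], 231)]
new scene blue [([364.2, 291.7], 858), ([14.2, 89.1], 725), ([45.0, 11.8], 418)]
mug scene median diff 2.0
bottle scene median diff 2.0
jar scene median diff 2.0
old side green [([277.0, 133.8], 286), ([448.8, 16.7], 142), ([437.3, 18.1], 92)]
old side blue [([158.0, 283.4], 571), ([418.8, 11.5], 371), ([238.7, 209.5], 59)]
new side green [([448.8, 16.6], 142), ([280.4, 137.1], 114), ([437.3, 18.1], 92)]
new side blue [([157.9, 283.6], 567), ([419.0, 12.1], 348), ([311.1, 305.4], 36)]
mug side median diff 2.0
bottle side median diff 45.0
jar side median diff 2.0
```

View pics/v7.png

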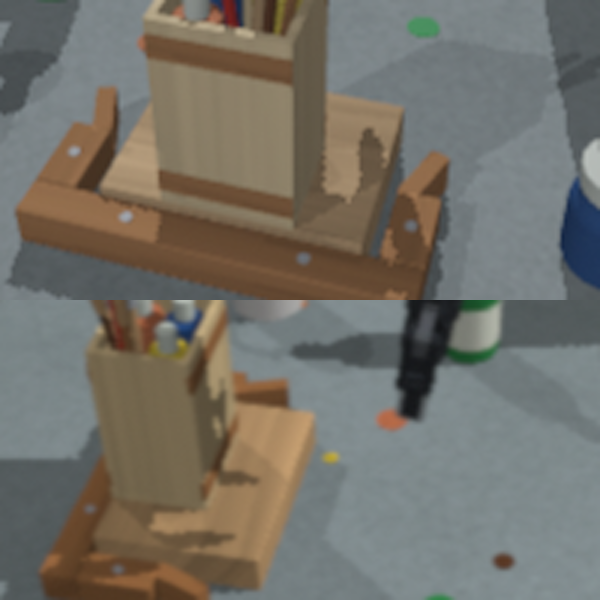

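```bash
python3 - <<'E'
from h import *
S=lambda u:(160+(u[0]+.5)/3-.5,210+(u[1]+.5)/3-.5)
D=lambda u:(120+(u[0]+.5)/3-.5,140+(u[1]-300+.5)/3-.5)
for n,f,l in (('scene',S,dict(RR=(101,190),RL=(365,249),FL=(404,106))),('side',D,dict(FR=(315,414),FL=(263,566)))):
    for k,u in l.items(): print(n,k,inbay(ray(n,f(u),.036)[:2]))
E
```

```text
scene RR [ 0.0039 -0.0854]
scene RL [0.0031 0.0934]
scene FL [-0.1333  0.0907]
side FR [-0.1338 -0.0879]
side FL [-0.1379  0.0939]
```

The rear corners are at bay x of about 0 (+3 to 4 mm, within calibration error), the front ones at −0.134 to −0.138 m, and bay y is centred. Handing in.

```bash
python3 -c "
from cell import job; print(job.hand_in())"
```

```text
the job is handed in; nothing more can be done
None
```

The crate stands in the bay with its foot board against the back batten. I handed the job in after about 18.5 s, with the hand clear of everything. I pushed the medium crate (the one of the size given) sideways on its left board edge to the bay's line. Then I pushed it straight back on its front board edge with the fingers half open.

**Seating:**
- **Contact:** the last push stopped where flush was predicted. The force rose from about 6 N to about 20 N with almost no twist, so both corners were bearing.
- **Corners:** the last pictures put the rear corners 3–4 mm past the batten's face, which is not possible, so I take it as camera and pixel error. The front corners are 134–138 mm in front of it (135 mm when home).
- **Alignment:** the board is about 3 mm left of the bay's centre line. The rear edge measured square to within 0.3°, while the front corners in the side view disagreed by about 1.3°.

**Bystanders:** the bottle and jar did not shift in the scene view, and neither did the mug by image difference there. In the side view the mug and jar were also unchanged, but the hand partly hid the bottle, so its difference check (45 against 2) disagreed there. The side view was not a usable check on the bottle.

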